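# Heft the tins and stack them heaviest at the bottom in the tote

## Robot

A 6-joint arm with a two-finger parallel gripper is mounted at the origin on the work surface. World frame = base frame: x ahead of the robot, y to its left, z up, the work surface at z = 0. Lengths are in mm, angles in degrees, forces in N, time in s.
With the tool pointing down it reaches from about 350 to 850 mm from the base axis. Payload 8.1 kg.
Tool frame: the origin (TCP) lies at the very end of the fingers, on their centre line; the grasp point (between the pads) lies r.tcp_to_grasp behind it (r.tcp_to_grasp is the distance from the TCP to the grasp point, in mm); z points along the fingers, y is the line along which they close (so a half turn about z gives the same grasp; the last joint's range is limited). The gripper opens to 85 mm and grips with 20 to 120 N. Pads are 22 mm wide; open, the fingers measure 114 mm over their backs; the gripper's body (76 mm by 85 mm) begins 54 mm behind the grasp point. The pads swing forward as they close: fully open they stand 13 mm farther back than shut.
Start: joints at [-81.956, 7.471, 85.268, -0, 87.261, -4.893], TCP at [134.352, -584.769, 231.292] pointing down, gripper open.
Joint ranges: [-169.43, 169.43], [-51.17, 129.36], [1.28, 143.12], [-76.62, 256.62], [0, 156.53], [-152.29, 152.29]. Speed limits (degrees/s): [136.94, 136.94, 159.86, 180, 180, 180].

## Interface

Orientations are given as [roll, pitch, yaw] about the fixed x, y, z axes, in that order (R = Rz(yaw) Ry(pitch) Rx(roll)).
In Python, from bench import r gives the robot as it stands.
- The arm moves only by the shell command python3 -m handwheel 'ROWS' [OPENING] [FORCE]. ROWS is JSON, a list of rows, each a list of 4 numbers: the shift along the tool's x, y, z in m, then the turn about the tool's z in degrees. A call has 1 to 10 rows; each row shifts and turns the commanded pose from where the row before left it, along the tool's axes as they then stand; what a row does not reach is not made up. A row lasts 1/10 s, in which the tool goes at most 50 mm and 8.59 degrees, less where a joint would pass 70% of its speed; a pose out of reach is approached as far as the arm can. A call is refused whole if a number of a shift passes 0.05 or a number of a turn 8.59, either way. A call with a gripper value outside its range is refused whole. OPENING is the finger opening in m, from 0 to 0.0854, set as the call begins (- or left out, the last holds). The fingers move at their own pace and stop on an object; FORCE is the grip in N (left out, the last holds). Time passes only in rows, so rows that do not move let the fingers close. It gives the time, the measured TCP pose, the force, the opening and the grip force at its end, in the units of the state.
- r.sense(): the state, without advancing time (a new reading comes with each control period).
- r.snapshot(name): name is "scene" or "side" or "wrist"; returns the picture (480x640x3 uint8, red, green, blue); there is no depth.
- r.camera_params(name): a dict with "fx", "fy", "cx", "cy" (pixels), "R" (3x3) and "t" (3): a world point X has camera coordinates R X + t; the wrist camera has in their place "mount" (4x4, takes a point from camera to tool coordinates, whose origin is the TCP and whose axes are the flange's). Camera axes: x right, y down, z forward; pixel columns grow to the right and rows downward; lengths in mm; the calibration is good to about 2 mm. A picture is of the moment at which its call begins: read the wrist's pose just before it. camera_params takes no time and is no camera call.
- r.hand_in(): hands the job in; it is judged then, once.
The state is a dict: "time": time; "joint_pos": joint angles; "qd": joint speeds; "joint_efforts": joint torques, N m; "tool_pos": TCP position; "tcp_rot": TCP orientation; "ft_force": force on the tool from outside, world axes, zero at the start; "wrist_torque": the same for the moment, N m; "finger_gap": finger opening in mm; "grip_force": force on a finger pad.
Only numpy, scipy, OpenCV 4.12 (cv2) and the standard library are available. Lean on these libraries where they do the work, as an engineer would, in place of code of your own. Each camera call takes 0.05 s, during which the arm holds its last target. There are 200 camera calls.

## Task

The three look-alike tins on the sloping rack hold slugs of different weight, which you can only tell by hefting them. Pack them in the blue tote as one upright, neatly centred stack, the heaviest at the bottom standing flat on the tote floor and the lightest on top, building it from the bottom up. Set the tins down without dropping or tipping them over, and leave the spray can, jar and wrench where they are.

Things in the scene. Friction and masses are not known exactly. Their poses are not given: they have to be found in the camera images.
- tin_a_mid (a point): one of three look-alike closed round tins, red with a yellow band and steel lid, 60 mm diameter, 46 mm high, flat top and bottom; this point is its centre, half-way up, on its axis; its z axis runs along the tin's axis towards the lid. A solid slug of unknown material fills it snugly (it may shift by 1 mm): one tin weighs 0.6 to 0.8 kg, one 0.35 to 0.5 kg, one 0.15 to 0.25 kg, and which is which changes every time; neither name, look nor place tells
- tin_b_mid (a point): one of three look-alike closed round tins, red with a yellow band and steel lid, 60 mm diameter, 46 mm high, flat top and bottom; this point is its centre, half-way up, on its axis; its z axis runs along the tin's axis towards the lid. A solid slug of unknown material fills it snugly (it may shift by 1 mm): one tin weighs 0.6 to 0.8 kg, one 0.35 to 0.5 kg, one 0.15 to 0.25 kg, and which is which changes every time; neither name, look nor place tells
- tin_c_mid (a point): one of three look-alike closed round tins, red with a yellow band and steel lid, 60 mm diameter, 46 mm high, flat top and bottom; this point is its centre, half-way up, on its axis; its z axis runs along the tin's axis towards the lid. A solid slug of unknown material fills it snugly (it may shift by 1 mm): one tin weighs 0.6 to 0.8 kg, one 0.35 to 0.5 kg, one 0.15 to 0.25 kg, and which is which changes every time; neither name, look nor place tells
- rack: fixed plywood rack, 360 mm wide (its y), about 105 mm deep and 95 mm high, origin under the middle at bench level, z up. Its top is a flat board that slopes at 25 degrees about its y axis, low edge towards its -x (the robot's side), so that the tins standing on it in a row along its y, about 110 mm apart, lean with their lids towards -x; a lip 10 mm proud of the slope along the low edge keeps them from sliding off, and touches each tin's foot
- tote_in (a point): centre of the inner floor of the open blue-painted wooden carrying tote, which is fixed; floor level, 8 mm above the bench; axes along its walls, z up. The inside is 154 mm square; its walls are 8 mm thick and rise 34 mm above this floor
- spray_mid (a point): bystander: upright spray can with an orange cap, 66 mm diameter, 185 mm high; this point is on its axis, 90 mm above its foot
- jar_mid (a point): bystander: upright green glass jar with a steel cap, 70 mm diameter, 100 mm high; this point is half-way up
- wrench_grip (a point): bystander: a steel wrench about 170 mm long lying flat on the bench; this point is in its handle; its x axis runs along it
Mind the look-alikes: they are no part of the job. Leave any purple look-alike of the part that bears tin_c_mid alone.

How it is judged:
By the outcome, as a careful person would: the job done as asked, in the order asked, and still so for the second after the job is handed in, with the robot touching nothing.
It also fails if it takes over 72 s, if anything falls off the work surface, if the arm or the gripper's body presses on something with over 40 N, if the wrist force passes 120 N, or if a joint passes its speed limit or range.

## Working session

There is one attempt and no reset: what is moved stays moved. The work goes in short steps, Python scripts to look and compute and a shell command to move; the robot and the scene stay as the last step left them, time stands still between calls to the robot, and variables do not carry over. Pictures are saved under pics/ and viewed, at most 10 in all, crops included, and the job is handed in when it is done.

```bash
mkdir -p pics; ls
python3 - <<'E'
from bench import r
import cv2, numpy as np
print(r.sense(), r.tcp_to_grasp)
for n in ("scene","side"):
    p=r.camera_params(n); print(n,{k:np.round(v,4).tolist() for k,v in p.items()})
    cv2.imwrite(f"pics/{n}0.png", r.snapshot(n)[:,:,::-1])
print({k:np.round(v,4).tolist() for k,v in r.camera_params("wrist").items()})
E
```

```text
pics
{'time': 0.0, 'joint_pos': array([-8.19566581e+01,  7.51551105e+00,  8.53307773e+01,  8.86001586e-04,
        8.72609753e+01, -4.89315321e+00]), 'qd': array([-0.04305378,  0.05579138,  0.02315239,  0.04201476,  0.03232997,
        0.04353485]), 'joint_efforts': array([-8.72239943e-04, -5.69395030e+01, -5.00553632e+01, -3.89288271e-04,
        1.46381758e-02, -7.04945307e-06]), 'tool_pos': array([ 134.27065838, -584.2115217 ,  230.22587184]), 'tcp_rot': array([-1.79893203e+02, -1.00310404e-02,  1.29364426e+01]), 'ft_force': array([-0.05281103,  0.95692682, -0.65479874]), 'wrist_torque': array([ 0.02946992,  0.00440908, -0.03559744]), 'grip_force': 0.0, 'finger_gap': 85.78774077478603} 18.700000000000003
scene {'fx': 440.2829, 'fy': 440.2829, 'cx': 318.7113, 'cy': 236.177, 'R': [[0.7983, 0.602, 0.0154], [0.3581, -0.4541, -0.8158], [-0.4841, 0.6568, -0.5781]], 't': [-480.4401, -171.9587, 1119.6635]}
side {'fx': 455.4415, 'fy': 455.4415, 'cx': 322.9028, 'cy': 248.2401, 'R': [[0.9099, -0.414, -0.0243], [-0.2496, -0.5, -0.8292], [0.3312, 0.7606, -0.5584]], 't': [-590.9009, 215.0673, 764.0408]}
{'fx': 371.7493, 'fy': 371.7493, 'cx': 317.8683, 'cy': 238.7548, 'mount': [[-0.0003, -0.9658, -0.2594, 65.5333], [1.0, -0.0003, -0.0, 0.4553], [-0.0001, -0.2594, 0.9658, -142.8586], [0.0, 0.0, 0.0, 1.0]]}
```

View pics/scene0.png

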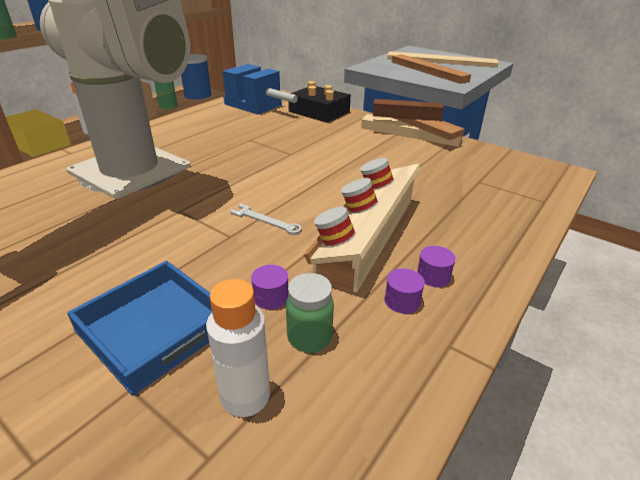

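View pics/side0.png

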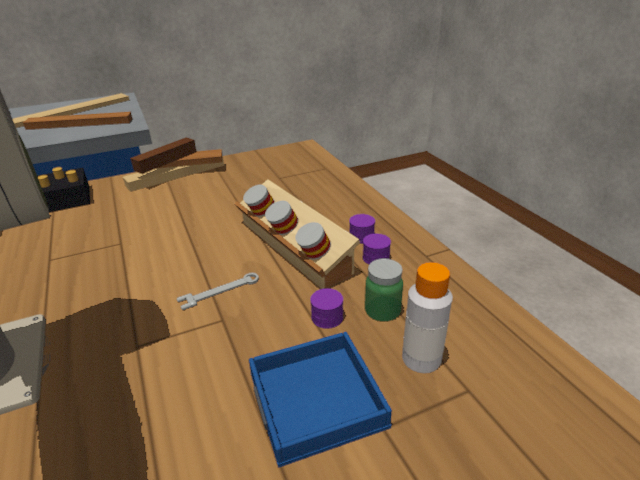

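Three red tins are at scene (335,226), (359,194) and (377,172), and at side (312,240), (280,216) and (257,199). The look-alikes to leave are purple, at scene (270,287), (405,290) and (437,266). The tote is at scene (145,325), the spray can at (240,350), the jar at (310,312) and the wrench at (270,220). I choose the three red tins with the yellow band on the rack.

```bash
cat > h.py <<'E'
from bench import r
import cv2, numpy as np
from scipy.optimize import least_squares, minimize
from scipy.spatial.transform import Rotation as Rot
C={n:r.camera_params(n) for n in("scene","side")}
def proj(n,X):
    c=C[n]; q=np.atleast_2d(X)@np.array(c["R"]).T+c["t"]
    return q[:,:2]/q[:,2:]*[c["fx"],c["fy"]]+[c["cx"],c["cy"]]
def tri(a,b): # scene px, side px
    s=least_squares(lambda X:np.r_[proj("scene",X)[0]-a,proj("side",X)[0]-b],[500,0,50]); return s.x,np.abs(s.fun).max()
def onplane(n,uv,z):
    return least_squares(lambda p:proj(n,[*p,z])[0]-uv,[500,0]).x
E
python3 - <<'E'
from h import *
im={n:cv2.imread(f"pics/{n}0.png") for n in C}
seeds={"scene":[(333,218),(357,186),(376,165)],"side":[(310,236),(278,212),(256,195)]}
cen={}
for n in C:
    hsv=cv2.cvtColor(im[n],cv2.COLOR_BGR2HSV); m=((hsv[...,1]<55)&(hsv[...,2]>110)).astype(np.uint8)
    k,l,st,ce=cv2.connectedComponentsWithStats(m,connectivity=4)
    cen[n]=[]
    for s in seeds[n]:
        i=l[s[1],s[0]]; ys,xs=np.where(l==i); e=cv2.fitEllipse(cv2.convexHull(np.c_[xs,ys].astype(np.int32)))
        cen[n].append(e[0]); print(n,s,im[n][s[1],s[0]],st[i],np.round(e[0],1),np.round(e[1],1))
P=[]
for a,b in zip(*[cen[n] for n in("scene","side")]):
    x,e=tri(a,b); P.append(x); print("lid",x.round(1),e.round(2))
P=np.array(P); d=P[2]-P[0]; print("row dir",d, np.degrees(np.arctan2(d[1],d[0])))
# tote
from functools import reduce
def hull(n,p,z0=0):
    x,y,w=p; R=Rot.from_euler('z',w,degrees=True).as_matrix()
    V=np.array([[i*85,j*85,k] for i in(-1,1) for j in(-1,1) for k in(0,42)])@R.T+[x,y,0]
    return cv2.convexHull(np.round(proj(n,V)*8).astype(np.int32).reshape(-1,1,2))
hsv=cv2.cvtColor(im["side"],cv2.COLOR_BGR2HSV); m=((hsv[...,0]>100)&(hsv[...,0]<120)&(hsv[...,1]>120)).astype(np.uint8); m[:320]=0;m[:,:230]=0
def cost(p):
    k=np.zeros((480,640),np.uint8); cv2.fillConvexPoly(k,hull("side",p),1,shift=3); return float((k!=m).sum())
p0=[*onplane("side",(318,395),8),0]
best=min((minimize(cost,[p0[0],p0[1],w],method="Nelder-Mead",options=dict(initial_simplex=[[p0[0],p0[1],w],[p0[0]+15,p0[1],w],[p0[0],p0[1]+15,w],[p0[0],p0[1],w+15]])) for w in(-40,-20,0,20,40)),key=lambda s:s.fun)
print("tote",best.x,best.fun,m.sum())
for n in C: cv2.polylines(im[n],[hull(n,best.x)],True,(0,255,255),1,shift=3)
print("spray",onplane("scene",(245,395),0),onplane("side",(424,358),0),"jar",onplane("scene",(311,332),0),onplane("side",(383,306),0))
print("purple",[onplane("scene",q,46).round() for q in((270,276),(405,280),(437,256))])
print("rack corners scene", [onplane("scene",q,z).round() for q,z in(((352,289),0),((316,280),0))])
a=cv2.resize(im["scene"][150:300,240:440],None,fx=3,fy=3); b=cv2.resize(im["scene"][250:400,50:230],None,fx=1.6,fy=1.6)
cv2.imwrite("pics/crop1.png",a); cv2.imwrite("pics/crop2.png",np.hstack([cv2.resize(im["side"][320:470,230:400],(510,450)),cv2.resize(b,(288,450))]))
E
```

```text
scene (333, 218) [194 202 203] [314 207  34  22 486] [331.  217.2] [17.3 36.2]
scene (357, 186) [192 200 201] [341 178  31  19 358] [356.2 186.9] [14.3 32.6]
scene (376, 165) [192 200 202] [360 158  28  16 282] [374.3 165.5] [12.3 29.8]
side (310, 236) [167 173 171] [295 222  29  24 496] [308.9 233.6] [20.5 30. ]
side (278, 212) [167 173 171] [265 201  26  21 386] [277.3 210.6] [17.5 27.5]
side (256, 195) [167 173 172] [243 185  24  19 317] [254.6 193.8] [15.2 25.9]
lid [623.8   4.2 102.5] 0.85
lid [598.7 122.7 102.3] 0.92
lid [578.3 223.6 102.5] 0.65
row dir [-4.54937371e+01  2.19390164e+02  3.02872308e-02] 101.71507901918648
tote [ 504.83505545 -291.63361272   -4.67948429] 590.0 12297
spray [ 699.96659511 -293.68693018] [ 704.1860275 -294.2296467] jar [ 701.29640195 -151.75578695] [ 710.02177974 -149.03929221]
purple [array([ 600., -131.]), array([779.,  -4.]), array([793.,  88.])]
rack corners scene [array([697., -30.]), array([634., -50.])]
```

View pics/crop1.png

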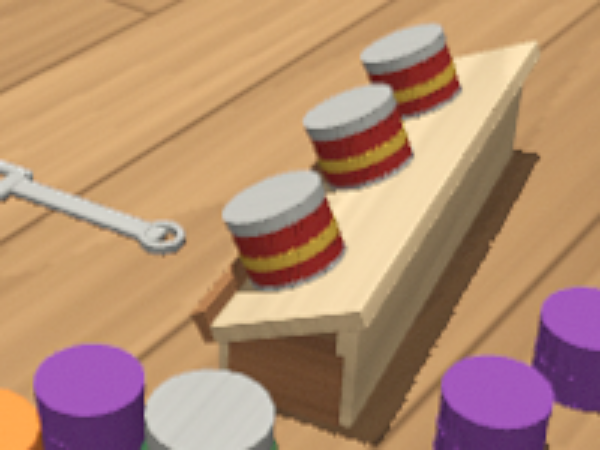

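View pics/crop2.png

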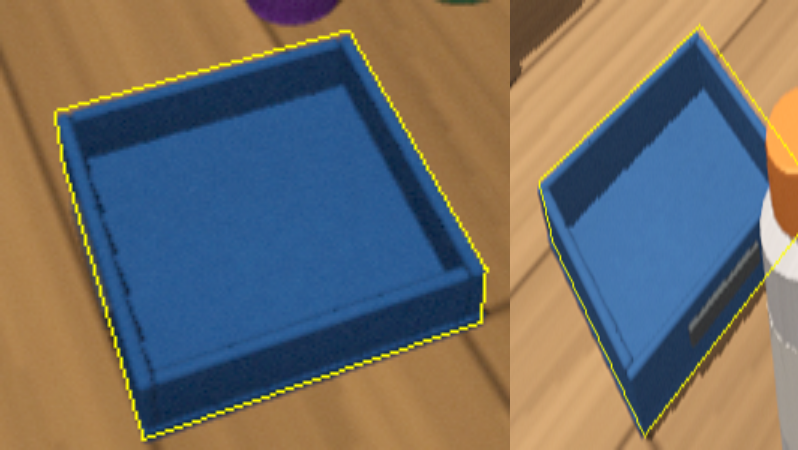

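The first crop confirms three red, yellow-banded tins leaning on the rack at crop (285,232), (357,135) and (412,70). In the second, the tote fit matches both views. I'll refine the tin positions with a silhouette fit, then move.

```bash
cat >> h.py <<'E'
def go(x,y,z=None,yaw=None):
    """tool-frame shift (mm) from the measured pose to TCP target"""
    s=r.sense(); p=s["tool_pos"]; w=np.radians(s["tcp_rot"][2]); d=np.array([x,y])-p[:2]
    o=dict(dx=round(d@[np.cos(w),np.sin(w)],1),dy=round(d@[np.sin(w),-np.cos(w)],1))
    if z is not None:o["dz"]=round(p[2]-z,1)
    if yaw is not None:o["turn"]=round(s["tcp_rot"][2]-yaw,2)
    return o
E
python3 - <<'E'
from h import *
im={n:cv2.imread(f"pics/{n}0.png") for n in C}
def tinV(x,y,z,phi):
    R=(Rot.from_euler('z',phi,degrees=True)*Rot.from_euler('y',-25,degrees=True)).as_matrix()
    t=np.linspace(0,2*np.pi,60); V=np.vstack([np.c_[30*np.cos(t),30*np.sin(t),0*t+h] for h in(-23,23)])
    return V@R.T+[x,y,z]
M={}
for n in C:
    hsv=cv2.cvtColor(im[n],cv2.COLOR_BGR2HSV).astype(int); h,s,v=[hsv[...,i] for i in range(3)]
    M[n]=(((h<6)|(h>172))&(s>140))|((s<60)&(v>90))|((h>15)&(h<30)&(s>170))
    M[n]=cv2.morphologyEx(M[n].astype(np.uint8),cv2.MORPH_CLOSE,np.ones((3,3)))
L=np.array([[623.8,4.2,102.5],[598.7,122.7,102.3],[578.3,223.6,102.5]])
phi=11.7
for Lp in L:
    u=Rot.from_euler('z',phi,degrees=True).apply([-np.sin(np.radians(25)),0,np.cos(np.radians(25))])
    c0=Lp-u*19
    win={n:np.zeros((480,640),np.uint8) for n in C}
    for n in C:
        q=proj(n,tinV(*c0,phi)); cv2.fillConvexPoly(win[n],cv2.convexHull(np.round(q).astype(np.int32)),1); win[n]=cv2.dilate(win[n],np.ones((9,9)))
    def cost(p):
        t=0
        for n in C:
            k=np.zeros((480*4,640*4),np.uint8); cv2.fillConvexPoly(k,cv2.convexHull(np.round((proj(n,tinV(*p,phi))+.5)*4*16).astype(np.int32)),255,shift=4)
            k=cv2.resize(k,(640,480),interpolation=cv2.INTER_AREA)/255.; t+=(np.abs(k-M[n])*win[n]).sum()
        return t
    s=min((minimize(cost,c0+o,method="Nelder-Mead",options=dict(initial_simplex=[c0+o,c0+o+[6,0,0],c0+o+[0,6,0],c0+o+[0,0,6]])) for o in([0,0,0],[-3,3,2],[3,-3,-2])),key=lambda s:s.fun)
    print(c0.round(1),s.x.round(1),round(s.fun,1),[M[n][win[n]>0].sum() for n in C])
print("wrench",onplane("scene",(236,210),5),onplane("scene",(295,229),5))
E
```

```text
[631.7   5.8  85.3] [631.    5.8  85.5] 243.4 [np.uint64(1231), np.uint64(888)]
[606.6 124.3  85.1] [605.7 126.4  84.7] 458.1 [np.uint64(1112), np.uint64(877)]
[586.2 225.2  85.3] [586.3 219.2  86.6] 311.2 [np.uint64(873), np.uint64(772)]
wrench [360.24458642  21.68545015] [507.24461431  44.69470529]
```

```bash
A='[[0.031,-0.0292,-0.0015,0.06],[0.031,-0.0292,-0.0015,0.06],[0.031,-0.0292,-0.0015,0.06],[0.031,-0.0292,-0.0015,0.06],[0.031,-0.0292,-0.0015,0.06],[0.031,-0.0292,-0.0015,0.06],[0.031,-0.0292,-0.0015,0.06],[0.031,-0.0292,-0.0015,0.06],[0.031,-0.0292,-0.0015,0.06],[0.031,-0.0292,-0.0015,0.06]]' ; echo skip >/dev/null
python3 -m handwheel '[[0.031,-0.0292,-0.0015,0.06],[0.031,-0.0292,-0.0015,0.06],[0.031,-0.0292,-0.0015,0.06],[0.031,-0.0292,-0.0015,0.06],[0.031,-0.0292,-0.0015,0.06],[0.031,-0.0292,-0.0015,0.06],[0.031,-0.0292,-0.0015,0.06],[0.031,-0.0292,-0.0015,0.06],[0.031,-0.0292,-0.0015,0.06],[0.031,-0.0292,-0.0015,0.06]]' 0.085
python3 -m handwheel '[[0.031,-0.0292,-0.0015,0.06],[0.031,-0.0292,-0.0015,0.06],[0.031,-0.0292,-0.0015,0.06],[0.031,-0.0292,-0.0015,0.06],[0.031,-0.0292,-0.0015,0.06],[0.031,-0.0292,-0.0015,0.06],[0.031,-0.0292,-0.0015,0.06],[0.02,-0.0192,-0.0015,0.06],[0.01,-0.0092,-0.0015,0.06],[0,0,0,0]]'
python3 -m handwheel '[[0,0,0,0],[0,0,0,0],[0,0,0,0]]'
python3 - <<'E'
from h import *
s=r.sense(); print(s["tool_pos"],s["tcp_rot"],s["ft_force"]); i=r.snapshot("wrist")[:,:,::-1]; cv2.imwrite("pics/w1.png",i)
np.save("w1.npy",np.r_[s["tool_pos"],s["tcp_rot"]])
E
```

```text
time: 1.1
tool_pos: [373.3, -230.2, 246.1]
tcp_rot: [-180.0, 0.0, 12.3]
ft_force: [0.8, -0.2, -0.3]
finger_gap: 85.2
grip_force: 0.0
time: 2.1
tool_pos: [565.6, 48.7, 259.3]
tcp_rot: [-180.0, 0.0, 11.9]
ft_force: [-0.4, -0.4, -0.6]
finger_gap: 84.9
grip_force: 0.0
time: 2.4
tool_pos: [565.0, 46.4, 259.9]
tcp_rot: [180.0, -0.0, 11.7]
ft_force: [0.6, -0.0, 0.8]
finger_gap: 85.6
grip_force: 0.0
[564.98902018  46.41329149 259.91791369] [ 1.79987002e+02 -3.10805846e-03  1.17108748e+01] [ 0.61521117 -0.0199663   0.79663106]
```

View pics/w1.png

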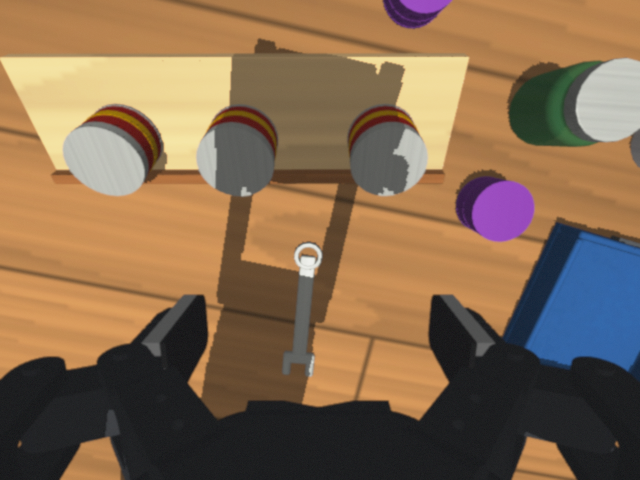

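The wrist view shows the lids at about (107,158), (237,158) and (387,158). The rack edge is horizontal in the picture, so the heading is right. A purple look-alike is at (500,210).

Run:
```python
from h import *
w=np.load("w1.npy"); T=Rot.from_euler('xyz',w[3:],degrees=True).as_matrix(); c=r.camera_params("wrist"); Mt=np.array(c["mount"])
def pw(X):
    q=((X-w[:3])@T-Mt[:3,3])@Mt[:3,:3]; return q[:,:2]/q[:,2:]*[c["fx"],c["fy"]]+[c["cx"],c["cy"]]
Rr=(Rot.from_euler('z',11.7,degrees=True)*Rot.from_euler('y',-25,degrees=True)).as_matrix(); t=np.linspace(0,6.283,120)
i=cv2.imread("pics/w1.png"); hsv=cv2.cvtColor(i,cv2.COLOR_BGR2HSV); m=((hsv[...,1]<60)&(hsv[...,2]>60)).astype(np.uint8)
k,l,st,ce=cv2.connectedComponentsWithStats(m,connectivity=4)
for u,v in((107,158),(237,158),(380,150)):
    s_=st[l[v,u]]; print(s_)
    ext=[s_[0],s_[0]+s_[2],s_[1],s_[1]+s_[3]]
    if u==380: ext[1]=427;ext[2]=122;ext[3]=195
    def f(p,full=False):
        q=pw(np.c_[30*np.cos(t),30*np.sin(t),0*t+23]@Rr.T+p); return np.array([q[:,0].min(),q[:,0].max(),q[:,1].min(),q[:,1].max()])-ext
    for z in(None,85.3):
        s=least_squares(f,[600,100,85]) if z is None else least_squares(lambda p:f([*p,z]),[600,100])
        print(s.x.round(1),s.fun.round(1))
```

```text
[  63  122   85   74 4711]
[591.  212.   99.6] [-0.5  0.5  0.6 -0.6]
[588.9 219.8] [ 1.5 -1.6  2.1 -2.6]
[ 196  122   78   75 4491]
[609.9 118.6  96.6] [-1.3  1.4  1.4 -1.6]
[609.  120.9] [ 0.2 -0.2  2.6 -3.1]
[ 350  122   78   74 4492]
[633.8   5.1  91.1] [-1.   1.   1.  -1.2]
[633.9   4. ] [-0.2  0.2  1.6 -2. ]
```

```bash
python3 -c "
from h import *
print(go(630,4.5,70,11.7))"
```

```text
{'dx': np.float64(55.1), 'dy': np.float64(54.4), 'dz': np.float64(190.0), 'turn': np.float64(0.01)}
```

```bash
python3 -m handwheel '[[0.014,0.0136,0.01,0],[0.014,0.0136,0.02,0],[0.014,0.0136,0.025,0],[0.013,0.0136,0.025,0],[0,0,0.03,0],[0,0,0.03,0],[0,0,0.02,0],[0,0,0.01,0],[0,0,0,0],[0,0,0,0]]'
python3 -m handwheel '[[0,0,0.01,0],[0,0,0.01,0],[0,0,0.005,0],[0,0,0.003,0],[0,0,0,0],[0,0,0,0],[0,0,0,0]]'
python3 - <<'E'
from h import *
s=r.sense(); print(s["tool_pos"],s["ft_force"]); cv2.imwrite("pics/w2.png",np.hstack([cv2.resize(r.snapshot("wrist")[:,:,::-1],(400,300)),cv2.resize(r.snapshot("side")[150:330,200:440,::-1],(400,300))]))
E
```

```text
time: 3.45
tool_pos: [630.9, 5.3, 91.1]
tcp_rot: [180.0, -0.1, 11.8]
ft_force: [-0.5, 0.3, 0.0]
finger_gap: 84.9
grip_force: 0.0
time: 4.15
tool_pos: [630.7, 5.6, 62.2]
tcp_rot: [180.0, -0.0, 11.8]
ft_force: [0.1, 0.2, -0.4]
finger_gap: 85.1
grip_force: 0.0
[630.66046469   5.55566192  62.24893008] [ 0.07084034  0.17118689 -0.44839825]
```

View pics/w2.png

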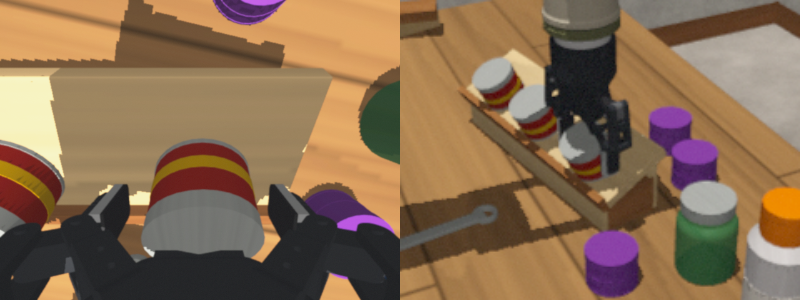

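The fingers straddle the tin: fingertips at (115,200) and (285,200), tin centred at (203,200). They sit about 7 mm low, so I'll raise them and close.

```bash
python3 -m handwheel '[[0,0,-0.004,0],[0,0,-0.003,0],[0,0,0,0]]'
python3 -m handwheel '[[0,0,0,0],[0,0,0,0],[0,0,0,0],[0,0,0,0],[0,0,0,0],[0,0,0,0],[0,0,0,0],[0,0,0,0]]' 0.05 35
python3 -m handwheel '[[0,0,-0.003,0],[0,0,-0.005,0],[0,0,-0.007,0],[0,0,-0.007,0],[0,0,-0.007,0],[0,0,-0.007,0],[0,0,-0.007,0],[0,0,-0.005,0],[0,0,0,0],[0,0,0,0]]'
python3 -m handwheel '[[0,0,0,0],[0,0,0,0],[0,0,0,0]]'
python3 - <<'E'
from h import *
cv2.imwrite("pics/w3.png",np.hstack([cv2.resize(r.snapshot("wrist")[:,:,::-1],(400,300)),cv2.resize(r.snapshot("side")[120:300,200:440,::-1],(400,300))]))
print(r.sense()["ft_force"],r.sense()["wrist_torque"])
E
```

```text
time: 4.55
tool_pos: [631.0, 5.5, 69.8]
tcp_rot: [180.0, -0.1, 11.8]
ft_force: [-0.3, 0.8, -0.3]
finger_gap: 85.1
grip_force: 0.0
time: 5.35
tool_pos: [630.3, 5.3, 69.1]
tcp_rot: [180.0, 0.0, 11.8]
ft_force: [-2.8, -2.0, 5.5]
finger_gap: 59.2
grip_force: 37.7
time: 6.35
tool_pos: [630.3, 5.6, 116.8]
tcp_rot: [180.0, -0.0, 11.8]
ft_force: [0.2, -0.3, -4.7]
finger_gap: 59.1
grip_force: 38.5
time: 6.65
tool_pos: [630.1, 5.6, 116.4]
tcp_rot: [-180.0, 0.0, 11.8]
ft_force: [0.3, 0.4, -4.0]
finger_gap: 59.1
grip_force: 38.5
[ 0.92142314  0.45814496 -4.36282298] [0.0188987  0.03265979 0.02912888]
```

View pics/w3.png

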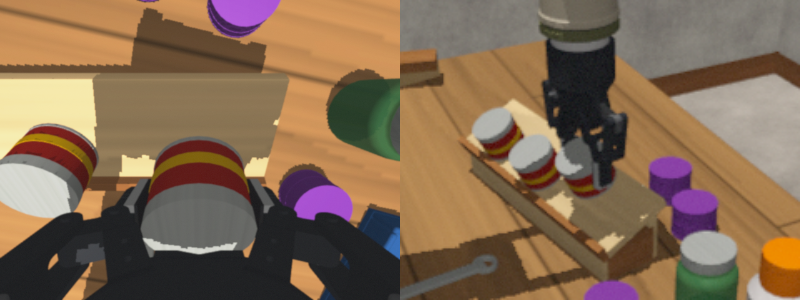

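The tin is held, still leaning 25°. The reading is about 4.3 N, or 0.43 kg, so this is the middle one. I'll stage it on the clear bench near (480,-100), pivoting it upright against the bench with a light grip.

```bash
python3 -c "
from h import *
print(go(475,-102,25,11.7))"
```

```text
{'dx': np.float64(-173.9), 'dy': np.float64(73.6), 'dz': np.float64(91.6), 'turn': np.float64(0.1)}
```

```bash
python3 -m handwheel '[[-0.008,0.003,0,0],[-0.016,0.007,0,0],[-0.022,0.0095,0,0],[-0.025,0.011,0,0],[-0.025,0.011,0,0],[-0.025,0.011,0,0],[-0.022,0.0095,0,0],[-0.016,0.007,0,0],[-0.01,0.0035,0,0],[-0.005,0.001,0,0]]'
python3 -m handwheel '[[0,0,0.008,0],[0,0,0.015,0],[0,0,0.02,0],[0,0,0.02,0],[0,0,0.015,0],[0,0,0.008,0],[0,0,0.005,0],[0,0,0,0],[0,0,0,0],[0,0,0,0]]' - 25
python3 -m handwheel '[[0,0,0.002,0],[0,0,0.002,0],[0,0,0.002,0],[0,0,0.002,0],[0,0,0,0]]'
```

```text
time: 7.75
tool_pos: [474.3, -102.4, 116.9]
tcp_rot: [180.0, -0.0, 11.7]
ft_force: [-0.3, -0.1, -4.3]
finger_gap: 59.2
grip_force: 38.7
time: 8.75
tool_pos: [475.9, -102.2, 26.7]
tcp_rot: [180.0, -0.1, 11.8]
ft_force: [-0.5, 0.5, -3.7]
finger_gap: 59.1
grip_force: 38.7
time: 9.25
tool_pos: [474.7, -101.9, 17.4]
tcp_rot: [-180.0, 0.0, 11.8]
ft_force: [-0.7, -0.6, -5.5]
finger_gap: 58.9
grip_force: 38.7
```

```bash
python3 -m handwheel '[[0,0,0.001,0],[0,0,0.001,0],[0,0,0.001,0],[0,0,0,0]]' 0.05 20
python3 -m handwheel '[[0.001,0,0.001,0],[0.001,0,0.001,0],[0.001,0,0.001,0],[0,0,0,0]]'
```

```text
time: 9.65
tool_pos: [476.0, -101.8, 16.2]
tcp_rot: [180.0, -0.1, 11.8]
ft_force: [-3.5, 3.1, 9.7]
finger_gap: 59.2
grip_force: 39.9
time: 10.05
tool_pos: [480.0, -101.3, 13.9]
tcp_rot: [179.9, -0.2, 11.8]
ft_force: [-3.1, 3.9, 11.4]
finger_gap: 59.1
grip_force: 41.1
```

```bash
python3 -m handwheel '[[0.001,0,0.001,0],[0.001,0,0.001,0],[0.001,0,0.001,0],[0,0,0,0]]'
python3 -m handwheel '[[0.0015,0,0.001,0],[0.0015,0,0.001,0],[0,0,0,0]]'
python3 - <<'E'
from h import *
cv2.imwrite("pics/w4.png",np.hstack([cv2.resize(r.snapshot("wrist")[:,:,::-1],(400,300)),cv2.resize(r.snapshot("side")[180:360,180:420,::-1],(400,300))]))
E
```

```text
time: 10.45
tool_pos: [483.6, -101.0, 11.1]
tcp_rot: [179.9, -0.3, 11.8]
ft_force: [0.2, 2.5, 10.0]
finger_gap: 58.6
grip_force: 42.0
time: 10.75
tool_pos: [486.2, -100.5, 8.8]
tcp_rot: [179.9, -0.2, 11.8]
ft_force: [0.5, 0.9, 7.0]
finger_gap: 59.3
grip_force: 42.5
```

View pics/w4.png

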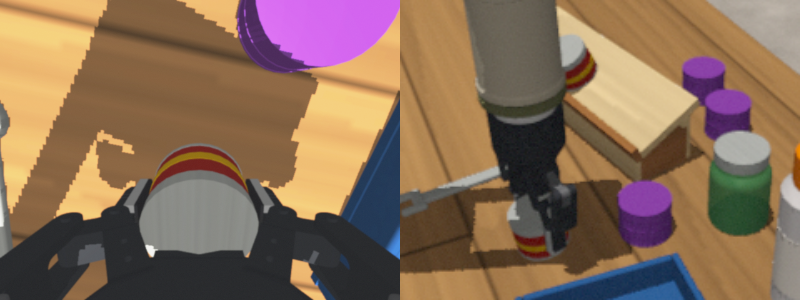

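The tin is pivoting upright in the grip, with the lid now mostly facing up. I'll continue until it stands flat.

```bash
python3 -m handwheel '[[0.001,0,0.001,0],[0,0,0,0]]'
python3 -m handwheel '[[0.001,0,0.001,0],[0,0,0,0]]'
python3 -m handwheel '[[0,0,0.001,0],[0,0,0,0]]'
```

```text
time: 11.05
tool_pos: [487.1, -100.3, 7.9]
tcp_rot: [179.9, -0.2, 11.8]
ft_force: [0.1, 1.4, 8.6]
finger_gap: 59.4
grip_force: 42.8
time: 11.25
tool_pos: [488.1, -100.1, 6.9]
tcp_rot: [179.9, -0.2, 11.8]
ft_force: [-0.1, 3.0, 10.1]
finger_gap: 59.1
grip_force: 43.1
time: 11.45
tool_pos: [488.7, -100.1, 6.2]
tcp_rot: [179.9, -0.3, 11.8]
ft_force: [1.9, 2.2, 9.4]
finger_gap: 59.2
grip_force: 43.3
```

```bash
python3 -m handwheel '[[0,0,0.001,0],[0,0,0,0]]'
python3 -m handwheel '[[0,0,0.001,0],[0,0,0,0]]'
python3 -c "
from h import *
print(r.sense()['ft_force'],r.sense()['tool_pos']); cv2.imwrite('pics/w5.png',cv2.resize(r.snapshot('side')[220:300,210:330,::-1],(600,400)))"
```

```text
time: 11.65
tool_pos: [489.1, -100.0, 5.6]
tcp_rot: [179.9, -0.3, 11.8]
ft_force: [2.9, 3.9, 11.0]
finger_gap: 59.4
grip_force: 43.6
time: 11.85
tool_pos: [489.7, -100.1, 5.0]
tcp_rot: [179.9, -0.4, 11.8]
ft_force: [3.6, 3.0, 10.6]
finger_gap: 59.2
grip_force: 43.9
[ 3.55219182  3.02020742 10.64814517] [ 489.71843194 -100.10428604    4.9522703 ]
```

View pics/w5.png

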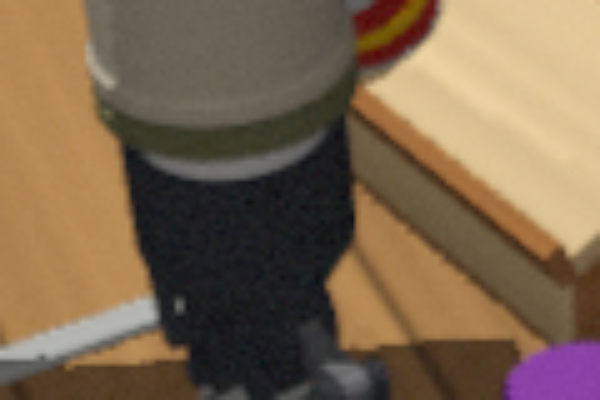

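The arm hides the tin in that crop, with only the gripper at (230,250), so it tells me nothing about the tilt. I'll measure the tilt from the wrist view numerically, using the band edges along the tin's centre column.

```bash
cat >> h.py <<'E'
WC=r.camera_params("wrist"); MT=np.array(WC["mount"])
def pt(X): # tool coords -> wrist px
    q=(np.atleast_2d(X)-MT[:3,3])@MT[:3,:3]; return q[:,:2]/q[:,2:]*[WC["fx"],WC["fy"]]+[WC["cx"],WC["cy"]]
def wristcol(u=None):
    i=r.snapshot("wrist")[:,:,::-1]; hsv=cv2.cvtColor(np.ascontiguousarray(i),cv2.COLOR_BGR2HSV).astype(int)
    h,s,v=[hsv[...,k] for k in range(3)]; red=((h<8)|(h>172))&(s>150)
    red[:, :200]=0; red[:,440:]=0
    us=np.where(red.any(0))[0]; uc=int(round((us.min()+us.max())/2)) if u is None else u
    out=[]; prev=None
    for y in range(120,480):
        k="R" if red[y,uc] else ("L" if s[y,uc]<50 and v[y,uc]>70 else ("Y" if 15<h[y,uc]<32 and s[y,uc]>170 else "."))
        if k!=prev: out.append((y,k)); prev=k
    return uc,us.min(),us.max(),out
def model(tilt,px,pz,s):
    """centre-plane far-side points (foot, lid edge, lid near edge) rows; pad point at tool (px,-pz back) pivot s above centre"""
    t=np.radians(tilt); ax=np.array([-np.sin(t),0,-np.cos(t)]); ex=np.array([np.cos(t),0,-np.sin(t)])
    c=np.array([px,0,-pz])-ax*s
    return pt([c+30*ex-23*ax,c+30*ex+23*ax,c-30*ex+23*ax])[:,1].round(1)
E
python3 -c "
from h import *
print(wristcol())
for s in(3,8):
  for pz in (18.7,22):
    for t in(0,5,10,25): print(s,pz,t,model(t,0,pz,s))"
```

```text
(318, np.int64(248), np.int64(387), [(120, '.'), (235, 'L'), (237, '.'), (239, 'R'), (244, 'Y'), (252, '.'), (253, 'R'), (264, '.'), (265, 'L'), (407, '.')])
3 18.7 0 [227.6 263.5 432.2]
3 18.7 5 [224.  272.4 430.2]
3 18.7 10 [220.9 282.1 427.4]
3 18.7 25 [215.5 315.  415.3]
3 22 0 [229.5 267.2 439.9]
3 22 5 [225.8 276.5 437.6]
3 22 10 [222.7 286.5 434.6]
3 22 25 [217.3 320.7 421.7]
8 18.7 0 [224.9 258.2 421.4]
8 18.7 5 [220.3 265.3 418.7]
8 18.7 10 [216.3 273.2 415.4]
8 18.7 25 [207.7 301.  402.4]
8 22 0 [226.7 261.7 428.4]
8 22 5 [222.  269.  425.5]
8 22 10 [217.9 277.2 422. ]
8 22 25 [209.3 306.  408.3]
```

Yellow band height is 8.5 px, against about 26 px at 25°. That gives a body height of about 33 px; the flat model says 36 px and 5° would be 48 px. The tin stands flat, so I'll relax, release and rise.

```bash
python3 -m handwheel '[[0,0,-0.0005,0],[0,0,-0.0005,0],[0,0,0,0]]'
python3 -m handwheel '[[0,0,0,0],[0,0,0,0],[0,0,0,0],[0,0,0,0],[0,0,0,0]]' 0.085 20
python3 -m handwheel '[[0,0,-0.01,0],[0,0,-0.02,0],[0,0,-0.03,0],[0,0,-0.03,0],[0,0,-0.03,0],[0,0,-0.03,0],[0,0,-0.02,0],[0,0,0,0],[0,0,0,0]]'
python3 - <<'E'
from h import *
i=r.snapshot("wrist")[:,:,::-1].copy(); s=r.sense(); print(s["ft_force"],s["tool_pos"])
cv2.imwrite("pics/w6.png",i); hsv=cv2.cvtColor(i,cv2.COLOR_BGR2HSV); m=((hsv[...,1]<60)&(hsv[...,2]>60)).astype(np.uint8)
k,l,st,ce=cv2.connectedComponentsWithStats(m,connectivity=4)
for q in range(1,k):
    if st[q,4]>1500: print(st[q],ce[q].round(1))
print(go(605,121,100),wristcol())
E
```

```text
time: 12.25
tool_pos: [488.9, -100.3, 5.0]
tcp_rot: [179.9, -0.3, 11.8]
ft_force: [6.0, 1.7, 7.7]
finger_gap: 58.9
grip_force: 43.3
time: 12.75
tool_pos: [485.4, -99.6, 2.4]
tcp_rot: [-180.0, 0.0, 11.8]
ft_force: [0.0, 0.3, 0.8]
finger_gap: 84.8
grip_force: 0.0
time: 13.65
tool_pos: [486.0, -99.8, 173.2]
tcp_rot: [180.0, -0.1, 11.8]
ft_force: [0.3, -0.3, -0.6]
finger_gap: 84.8
grip_force: 0.0
[-0.82134537  0.9455984   0.08578183] [485.28906866 -99.55907163 172.09908651]
[ 586    0   54   42 1954] [615.3  18.6]
[ 129  144   68  213 5114] [153.1 251.5]
[ 279  188   81   79 5034] [318.9 227.8]Traceback (most recent call last):
  File "<stdin>", line 7, in <module>
  File "h.py", line 27, in wristcol
    us=np.where(red.any(0))[0]; uc=int(round((us.min()+us.max())/2)) if u is None else u
                                              ~~~~~~^^
    return umr_minimum(a, axis, None, out, keepdims, initial, where)
ValueError: zero-size array to reduction operation minimum which has no identity
```

The staged tin's lid shows as a regular 81x79 px blob at (319,228), so it is upright. Next is the middle rack tin.

```bash
cat >> h.py <<'E'
def ray(uv,z):
    s=r.sense(); T=Rot.from_euler('xyz',s["tcp_rot"],degrees=True).as_matrix()
    d=T@(MT[:3,:3]@[(uv[0]-WC["cx"])/WC["fx"],(uv[1]-WC["cy"])/WC["fy"],1]); o=T@MT[:3,3]+s["tool_pos"]
    return (o+d*(z-o[2])/d[2])[:2].round(1)
def lids():
    i=r.snapshot("wrist")[:,:,::-1].copy(); hsv=cv2.cvtColor(i,cv2.COLOR_BGR2HSV); m=((hsv[...,1]<60)&(hsv[...,2]>60)).astype(np.uint8)
    k,l,st,ce=cv2.connectedComponentsWithStats(m,connectivity=4)
    return [(st[q].tolist(),(st[q,:2]+st[q,2:4]/2)) for q in range(1,k) if st[q,4]>1500]
E
python3 -c "
from h import *
print(ray((318.9,227.8),46), go(605,121.5,70,11.7))"
```

```text
[ 486.8 -100.1] {'dx': np.float64(162.7), 'dy': np.float64(-191.7), 'dz': np.float64(101.5), 'turn': np.float64(0.1)}
```

```bash
python3 -m handwheel '[[0.01,-0.0117,0,0],[0.02,-0.0235,0,0],[0.026,-0.031,0,0],[0.03,-0.035,0,0],[0.03,-0.035,0,0],[0.026,-0.031,0,0],[0.015,-0.018,0,0],[0.0057,-0.0065,0,0],[0,0,0,0],[0,0,0,0]]'
python3 -m handwheel '[[0,0,0.01,0],[0,0,0.02,0],[0,0,0.02,0],[0,0,0,0],[0,0,0,0]]'
python3 - <<'E'
from h import *
print(r.sense()["tool_pos"],r.sense()["ft_force"],lids())
E
```

```text
time: 14.75
tool_pos: [605.1, 120.2, 171.8]
tcp_rot: [180.0, 0.1, 11.8]
ft_force: [0.5, 0.5, -0.3]
finger_gap: 85.3
grip_force: 0.0
time: 15.25
tool_pos: [605.2, 120.3, 122.3]
tcp_rot: [-180.0, 0.1, 11.7]
ft_force: [0.6, -0.6, 0.1]
finger_gap: 84.7
grip_force: 0.0
[605.19065095 120.3028817  122.3354197 ] [ 0.62104229 -0.63905484  0.09607988] [([22, 240, 146, 100, 10733], array([ 95., 290.])), ([252, 241, 130, 101, 10498], array([317. , 291.5]))]
```

```bash
python3 -c "
from h import *
for px in(0,3,6): print(px,model(25,px,-36.3,0))"
```

```text
0 [197.4 259.7 344.6]
3 [191.5 252.8 339.4]
6 [185.5 245.8 334.1]
```

```bash
python3 -m handwheel '[[0,0,0.015,0],[0,0,0.015,0],[0,0,0.012,0],[0,0,0.008,0],[0,0,0.002,0],[0,0,0,0],[0,0,0,0]]'
python3 -m handwheel '[[0,0,0,0],[0,0,0,0],[0,0,0,0],[0,0,0,0],[0,0,0,0],[0,0,0,0]]' 0.05 30
python3 -m handwheel '[[0,0,-0.003,0],[0,0,-0.005,0],[0,0,-0.007,0],[0,0,-0.007,0],[0,0,-0.007,0],[0,0,-0.007,0],[0,0,-0.007,0],[0,0,-0.005,0],[0,0,0,0],[0,0,0,0]]'
python3 -m handwheel '[[0,0,0,0],[0,0,0,0],[0,0,0,0]]'
python3 -c "
from h import *
print(r.sense()['ft_force'],wristcol())"
```

```text
time: 16.0
tool_pos: [606.3, 121.3, 71.3]
tcp_rot: [180.0, -0.0, 11.8]
ft_force: [0.4, 0.3, 0.6]
finger_gap: 84.9
grip_force: 0.0
time: 16.6
tool_pos: [606.3, 121.4, 71.7]
tcp_rot: [-180.0, -0.1, 11.8]
ft_force: [-1.5, 0.6, 5.7]
finger_gap: 59.2
grip_force: 32.2
time: 17.6
tool_pos: [605.9, 121.2, 118.8]
tcp_rot: [-180.0, -0.0, 11.8]
ft_force: [0.0, 0.6, -6.9]
finger_gap: 59.3
grip_force: 33.9
time: 17.9
tool_pos: [605.6, 121.2, 118.4]
tcp_rot: [-180.0, 0.0, 11.8]
ft_force: [0.8, 0.5, -7.2]
finger_gap: 59.0
grip_force: 33.9
[ 0.8151734   0.45911066 -7.22441743] (318, np.int64(237), np.int64(398), [(120, '.'), (216, 'L'), (221, '.'), (223, 'R'), (239, '.'), (240, 'Y'), (257, '.'), (258, 'R'), (288, '.'), (289, 'L'), (408, '.')])
```

It reads 7.1 N, or 0.72 kg, so this is the heaviest and goes straight to the tote. I'll look at the tote from above on the way.

```bash
python3 -c "
from h import *
print(go(440,-305,250,11.7))"
python3 -m handwheel '[[0,0,-0.008,0],[0,0,-0.015,0],[0,0,-0.02,0],[-0.002,0.005,-0.02,0],[-0.006,0.01,-0.02,0],[-0.01,0.015,-0.018,0],[-0.014,0.02,-0.014,0],[-0.018,0.025,-0.01,0],[-0.02,0.03,-0.005,0],[-0.02,0.03,-0.002,0]]'
python3 -m handwheel '[[-0.02,0.033,0,0],[-0.02,0.033,0,0],[-0.02,0.033,0,0],[-0.02,0.033,0,0],[-0.02,0.033,0,0],[-0.02,0.03,0,0],[-0.018,0.025,0,0],[-0.013,0.016,0,0],[-0.006,0.008,0,0],[-0.002,0.003,0,0]]'
python3 -m handwheel '[[0,0,0,0],[0,0,0,0]]'
cat >> h.py <<'E'
def totefit(p0,name):
    s=r.sense(); T=Rot.from_euler('xyz',s["tcp_rot"],degrees=True).as_matrix(); i=r.snapshot("wrist")[:,:,::-1].copy(); cv2.imwrite(name,i)
    hsv=cv2.cvtColor(i,cv2.COLOR_BGR2HSV); m=((hsv[...,0]>100)&(hsv[...,0]<120)&(hsv[...,1]>120)&(hsv[...,2]>30)).astype(np.uint8)
    k=cv2.connectedComponentsWithStats(m); m=(k[1]==1+k[2][1:,4].argmax()).astype(np.uint8)
    dark=(hsv[...,2]<70)&(hsv[...,1]<110); valid=np.ones_like(m); valid[300:]=0
    def hullp(p):
        R=Rot.from_euler('z',p[2],degrees=True).as_matrix()
        V=np.array([[a*85,b*85,z] for a in(-1,1) for b in(-1,1) for z in(0,42)])@R.T+[p[0],p[1],0]
        return cv2.convexHull(np.round(pt((V-s["tool_pos"])@T)*8).astype(np.int32).reshape(-1,1,2))
    def cost(p):
        k=np.zeros((480,640),np.uint8); cv2.fillConvexPoly(k,hullp(p),1,shift=3); return float(((k!=m)*valid).sum())
    b=minimize(cost,p0,method="Nelder-Mead",options=dict(initial_simplex=[p0,[p0[0]+8,p0[1],p0[2]],[p0[0],p0[1]+8,p0[2]],[p0[0],p0[1],p0[2]+4]]))
    cv2.polylines(i,[hullp(b.x)],True,(0,255,255),1,shift=3); cv2.imwrite(name,i)
    return b.x.round(1),b.fun,(m*valid).sum(),cost(p0)
E
python3 -c "
from h import *
print(r.sense()['tool_pos'],totefit([504.8,-291.6,-4.7],'pics/tote.png'))"
```

```text
{'dx': np.float64(-249.3), 'dy': np.float64(383.3), 'dz': np.float64(-131.5), 'turn': np.float64(0.1)}
time: 18.95
tool_pos: [545.6, -30.3, 253.8]
tcp_rot: [179.9, -0.2, 11.8]
ft_force: [0.3, 0.0, -7.3]
finger_gap: 58.9
grip_force: 34.3
time: 19.95
tool_pos: [440.1, -304.5, 252.1]
tcp_rot: [179.9, -0.1, 11.7]
ft_force: [-0.1, 0.4, -7.2]
finger_gap: 59.2
grip_force: 34.3
time: 20.15
tool_pos: [440.8, -302.7, 251.1]
tcp_rot: [-180.0, -0.0, 11.9]
ft_force: [-0.1, -0.0, -7.0]
finger_gap: 59.1
grip_force: 34.3
[ 440.78377757 -302.74930465  251.09851716] (array([ 503.7, -295.4,   -4.2]), np.float64(2906.0), np.uint64(33301), 3458.0)
```

```bash
sed -i 's/valid\[300:\]=0/valid[270:]=0; valid[185:,215:425]=0/' h.py; python3 -c "
from h import *
print(totefit([504.8,-291.6,-4.7],'pics/tote.png'))
print(totefit([503,-296,-3],'pics/tote.png'))
import numpy as np
"
```

```text
(array([ 503.2, -296.1,   -4. ]), np.float64(627.0), np.uint64(27302), 1554.0)
(array([ 503.3, -296.5,   -4.5]), np.float64(602.0), np.uint64(27332), 852.0)
```

View pics/tote.png

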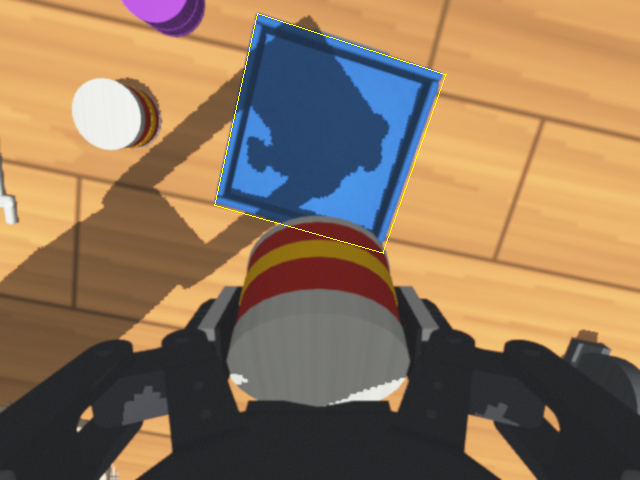

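The overlay fits the tote outline at (258,14), (444,74), (384,252) and (215,205), which puts its centre at (503.3,-296.3). The staged tin stands upright at (105,115). I'll lower the heavy tin now.

```bash
python3 -c "
from h import *
print(go(492.5,-298.3,32,11.7))"
```

```text
{'dx': np.float64(51.6), 'dy': np.float64(6.3), 'dz': np.float64(218.8), 'turn': np.float64(0.17)}
```

```bash
python3 -m handwheel '[[0.008,0.001,0,0],[0.015,0.002,0,0],[0.015,0.002,0.01,0],[0.01,0.0013,0.015,0],[0.0036,0,0.02,0],[0,0,0.025,0],[0,0,0.025,0],[0,0,0.025,0],[0,0,0.025,0],[0,0,0.025,0]]'
python3 -m handwheel '[[0,0,0.02,0],[0,0,0.014,0],[0,0,0.01,0],[0,0,0.004,0],[0,0,0,0],[0,0,0,0],[0,0,0,0]]'
python3 -m handwheel '[[0,0,0.0015,0],[0,0,0.0015,0],[0,0,0,0]]'
python3 -m handwheel '[[0,0,0.001,0],[0,0,0.001,0],[0,0,0,0]]'
```

```text
time: 21.3
tool_pos: [491.8, -298.5, 78.6]
tcp_rot: [-179.9, 0.0, 11.8]
ft_force: [-0.6, -1.0, -6.6]
finger_gap: 59.3
grip_force: 34.3
time: 22.0
tool_pos: [492.8, -299.8, 34.1]
tcp_rot: [179.9, -0.1, 11.8]
ft_force: [-0.3, -0.9, -6.8]
finger_gap: 59.1
grip_force: 34.2
time: 22.3
tool_pos: [491.9, -299.2, 29.6]
tcp_rot: [-180.0, 0.0, 11.8]
ft_force: [-0.6, -0.1, -5.5]
finger_gap: 58.9
grip_force: 34.2
time: 22.6
tool_pos: [492.0, -299.2, 27.7]
tcp_rot: [-180.0, 0.0, 11.8]
ft_force: [-0.4, -0.0, -6.4]
finger_gap: 59.3
grip_force: 34.2
```

```bash
python3 -m handwheel '[[0,-0.001,0.001,0],[0,0,0.001,0],[0,0,0,0]]'
python3 -m handwheel '[[0.001,0,0.001,0],[0.001,0,0.001,0],[0.001,0,0.001,0],[0,0,0,0]]'
python3 -m handwheel '[[0.001,0,0.001,0],[0.001,0,0.001,0],[0.001,0,0.001,0],[0,0,0,0]]'
python3 -c "
from h import *
print(wristcol())"
```

```text
time: 22.9
tool_pos: [492.6, -298.9, 26.9]
tcp_rot: [179.9, -0.1, 11.8]
ft_force: [0.2, -1.2, 2.0]
finger_gap: 59.0
grip_force: 35.1
time: 23.3
tool_pos: [496.5, -298.4, 24.9]
tcp_rot: [179.9, -0.2, 11.8]
ft_force: [0.0, 1.0, 9.5]
finger_gap: 59.1
grip_force: 36.2
time: 23.7
tool_pos: [500.1, -297.8, 22.3]
tcp_rot: [179.8, -0.2, 11.8]
ft_force: [1.9, 1.8, 10.7]
finger_gap: 59.0
grip_force: 37.2
(318, np.int64(241), np.int64(395), [(120, '.'), (224, 'L'), (228, '.'), (229, 'R'), (240, 'Y'), (253, '.'), (254, 'R'), (275, '.'), (276, 'L'), (408, '.')])
```

```bash
python3 -m handwheel '[[0.0008,0,0.001,0],[0.0008,0,0.001,0],[0.0008,0,0.001,0],[0,0,0,0]]'
python3 -m handwheel '[[0.0005,0,0.001,0],[0.0005,0,0.001,0],[0,0,0,0]]'
python3 -c "
from h import *
print(wristcol())"
```

```text
time: 24.15
tool_pos: [503.0, -297.3, 19.7]
tcp_rot: [179.8, -0.3, 11.8]
ft_force: [2.3, 3.3, 12.4]
finger_gap: 58.8
grip_force: 38.1
time: 24.45
tool_pos: [504.5, -297.1, 18.1]
tcp_rot: [179.8, -0.3, 11.8]
ft_force: [4.0, 4.4, 12.3]
finger_gap: 59.0
grip_force: 38.7
(318, np.int64(245), np.int64(391), [(120, '.'), (229, 'L'), (233, '.'), (234, 'R'), (241, '.'), (242, 'Y'), (251, '.'), (252, 'R'), (266, '.'), (267, 'L'), (408, '.')])
```

```bash
python3 -m handwheel '[[0,0,0.001,0],[0,0,0.001,0],[0,0,0,0]]'
python3 -m handwheel '[[0,0,0.001,0],[0,0,0,0]]'
python3 -c "
from h import *
print(wristcol())"
```

```text
time: 24.8
tool_pos: [505.4, -297.0, 16.5]
tcp_rot: [179.8, -0.4, 11.8]
ft_force: [7.8, 5.6, 12.3]
finger_gap: 59.1
grip_force: 39.2
time: 25.0
tool_pos: [505.8, -297.0, 16.0]
tcp_rot: [179.8, -0.5, 11.8]
ft_force: [7.7, 6.0, 15.1]
finger_gap: 58.9
grip_force: 39.8
(317, np.int64(248), np.int64(386), [(120, '.'), (232, 'L'), (235, '.'), (236, 'R'), (241, '.'), (242, 'Y'), (250, '.'), (251, 'R'), (262, '.'), (264, 'L'), (408, '.')])
```

```bash
python3 -m handwheel '[[-0.0005,0,-0.001,0],[-0.0005,0,-0.0005,0],[0,0,0,0]]'
python3 -m handwheel '[[0,0,0,0],[0,0,0,0],[0,0,0,0],[0,0,0,0],[0,0,0,0]]' 0.085 20
python3 -m handwheel '[[0,0,-0.01,0],[0,0,-0.02,0],[0,0,-0.03,0],[0,0,-0.03,0],[0,0,-0.03,0],[0,0,-0.03,0],[0,0,-0.02,0],[0,0,0,0],[0,0,0,0],[0,0,0,0]]'
python3 -c "
from h import *
L=lids(); print(r.sense()['tool_pos'],[(l[0],ray(l[1],54)) for l in L])"
```

```text
time: 25.35
tool_pos: [503.8, -297.5, 16.3]
tcp_rot: [179.8, -0.4, 11.8]
ft_force: [6.6, 2.1, 6.9]
finger_gap: 59.0
grip_force: 38.8
time: 25.85
tool_pos: [499.7, -296.4, 13.0]
tcp_rot: [-180.0, 0.0, 11.8]
ft_force: [-0.4, -1.3, 0.3]
finger_gap: 85.0
grip_force: 0.0
time: 26.85
tool_pos: [499.3, -296.0, 181.8]
tcp_rot: [-179.9, 0.1, 11.8]
ft_force: [0.1, 0.7, -1.0]
finger_gap: 84.7
grip_force: 0.0
[ 499.15662484 -295.90949737  181.49287281] [([19, 150, 88, 80, 5504], array([ 490. , -108.4])), ([280, 185, 82, 80, 5076], array([ 502.9, -297.7]))]
```

The heavy tin is at (502.9,-297.7), within 1.5 mm of the tote centre. Next I'll pick up the staged middle tin.

```bash
python3 -c "
from h import *
print(go(486.8,-100.1,8,11.7))"
```

```text
{'dx': np.float64(27.9), 'dy': np.float64(-194.2), 'dz': np.float64(173.5), 'turn': np.float64(0.1)}
```

```bash
python3 -m handwheel '[[0.002,-0.012,0,0],[0.004,-0.028,0,0],[0.005,-0.038,0,0],[0.006,-0.04,0,0],[0.005,-0.038,0,0],[0.004,-0.024,0,0],[0.0019,-0.0142,0,0],[0,0,0,0],[0,0,0,0],[0,0,0,0]]'
python3 -c "
from h import *
L=lids(); print(r.sense()['tool_pos'],[(l[0],ray(l[1],46)) for l in L])
print(go(486.8,-100.1,8))"
```

```text
time: 27.9
tool_pos: [487.6, -101.7, 183.2]
tcp_rot: [180.0, 0.0, 11.7]
ft_force: [0.1, -0.9, 0.2]
finger_gap: 84.8
grip_force: 0.0
[ 487.6397109  -101.74837703  183.17813865] [([575, 0, 65, 46, 2670], array([ 665.5, -265. ])), ([133, 145, 64, 212, 4919], array([444.1,  11.6])), ([277, 188, 79, 76, 4698], array([ 488. , -101.1])), ([526, 220, 85, 78, 5080], array([ 502.2, -301.9]))]
{'dx': np.float64(-0.5), 'dy': np.float64(-1.8), 'dz': np.float64(175.2)}
```

```bash
python3 -m handwheel '[[0,0,0.015,0],[0,0,0.03,0],[0,0,0.035,0],[0,0,0.035,0],[0,0,0.03,0],[0,0,0.018,0],[0,0,0.01,0],[0,0,0,0],[0,0,0,0]]'
python3 -m handwheel '[[0,0,0,0],[0,0,0,0],[0,0,0,0],[0,0,0,0],[0,0,0,0],[0,0,0,0]]' 0.05 35
python3 -m handwheel '[[0,0,-0.003,0],[0,0,-0.006,0],[0,0,-0.012,0],[0,0,-0.018,0],[0,0,-0.02,0],[0,0,-0.02,0],[0,0,-0.02,0],[0,0,-0.015,0],[0,0,-0.006,0],[0,0,0,0]]'
python3 -m handwheel '[[0,0,0,0],[0,0,0,0]]'
python3 -c "
from h import *
print(wristcol(), go(502.9,-297.3,100,11.7),r.sense()['ft_force'])"
```

```text
time: 28.85
tool_pos: [488.0, -101.1, 10.7]
tcp_rot: [180.0, -0.0, 11.8]
ft_force: [0.4, -0.3, 1.4]
finger_gap: 84.8
grip_force: 0.0
time: 29.45
tool_pos: [488.8, -101.0, 11.9]
tcp_rot: [179.9, -0.1, 11.8]
ft_force: [-1.6, 1.6, 4.7]
finger_gap: 58.7
grip_force: 36.7
time: 30.45
tool_pos: [488.3, -100.9, 131.4]
tcp_rot: [179.9, -0.1, 11.8]
ft_force: [0.4, 0.3, -4.9]
finger_gap: 59.1
grip_force: 38.8
time: 30.65
tool_pos: [486.8, -100.5, 129.0]
tcp_rot: [-179.9, 0.1, 11.8]
ft_force: [-0.4, 0.9, -4.2]
finger_gap: 58.9
grip_force: 38.8
(318, np.int64(255), np.int64(382), [(120, '.'), (231, 'L'), (233, '.'), (235, 'R'), (238, '.'), (239, 'Y'), (246, '.'), (247, 'R'), (255, '.'), (257, 'L'), (407, '.')]) {'dx': np.float64(-24.5), 'dy': np.float64(196.0), 'dz': np.float64(29.0), 'turn': np.float64(0.1)} [-0.53510532  0.26444128 -4.07960462]
```

```bash
python3 -m handwheel '[[-0.001,0.008,0,0],[-0.0025,0.02,0,0],[-0.004,0.03,0,0],[-0.0045,0.035,0,0],[-0.0045,0.035,0,0],[-0.004,0.03,0,0],[-0.0025,0.02,0,0],[-0.001,0.012,0,0],[-0.0005,0.006,0,0],[0,0,0,0]]'
python3 -m handwheel '[[0,0,0,0],[0,0,0.01,0],[0,0,0.015,0],[0,0,0.012,0],[0,0,0.008,0],[0,0,0.004,0],[0,0,0,0],[0,0,0,0]]'
python3 -c "
from h import *
print(go(502.9,-297.5,66,11.7),r.sense()['ft_force'])"
```

```text
time: 31.7
tool_pos: [503.6, -297.8, 129.9]
tcp_rot: [-180.0, 0.0, 11.8]
ft_force: [-0.4, -0.0, -4.7]
finger_gap: 59.1
grip_force: 38.9
time: 32.5
tool_pos: [504.0, -297.8, 81.6]
tcp_rot: [180.0, -0.0, 11.8]
ft_force: [-0.2, 0.4, -4.1]
finger_gap: 59.3
grip_force: 39.0
{'dx': np.float64(-1.0), 'dy': np.float64(-0.5), 'dz': np.float64(15.6), 'turn': np.float64(0.09)} [-0.23288872  0.35493978 -4.12274559]
```

```bash
python3 -m handwheel '[[0,0,0.005,0],[0,0,0.004,0],[0,0,0.003,0],[0,0,0.001,0],[0,0,0,0],[0,0,0,0]]'
python3 -m handwheel '[[0,0,0.001,0],[0,0,0.001,0],[0,0,0,0]]'
python3 -m handwheel '[[0,0,0.001,0],[0,0,0,0]]'
```

```text
time: 33.1
tool_pos: [503.8, -297.7, 68.4]
tcp_rot: [180.0, -0.0, 11.8]
ft_force: [-0.1, -0.3, -4.2]
finger_gap: 58.5
grip_force: 39.0
time: 33.4
tool_pos: [503.7, -297.5, 66.1]
tcp_rot: [-180.0, 0.0, 11.8]
ft_force: [0.0, 1.6, -3.1]
finger_gap: 59.4
grip_force: 39.0
time: 33.6
tool_pos: [503.9, -297.7, 65.9]
tcp_rot: [180.0, -0.0, 11.8]
ft_force: [-3.0, 1.6, 2.6]
finger_gap: 59.1
grip_force: 39.3
```

Contact. One small press to seat it flat, then release and rise.

```bash
python3 -m handwheel '[[0,0,0.0007,0],[0,0,0,0],[0,0,0,0]]'
python3 -m handwheel '[[0,0,0,0],[0,0,0,0],[0,0,0,0],[0,0,0,0],[0,0,0,0]]' 0.085 20
python3 -m handwheel '[[0,0,-0.01,0],[0,0,-0.02,0],[0,0,-0.03,0],[0,0,-0.03,0],[0,0,-0.03,0],[0,0,-0.03,0],[0,0,-0.02,0],[0,0,0,0],[0,0,0,0],[0,0,0,0]]'
python3 -c "
from h import *
L=lids(); print(r.sense()['tool_pos'],[(l[0],ray(l[1],100)) for l in L])
print(go(585.5,219,200,11.7))"
```

```text
time: 33.9
tool_pos: [504.0, -297.7, 65.9]
tcp_rot: [180.0, -0.0, 11.8]
ft_force: [-5.9, 3.9, 8.4]
finger_gap: 58.9
grip_force: 39.9
time: 34.4
tool_pos: [503.7, -297.6, 64.5]
tcp_rot: [180.0, 0.0, 11.8]
ft_force: [0.6, 0.1, 0.2]
finger_gap: 85.1
grip_force: 0.0
time: 35.4
tool_pos: [503.2, -297.2, 233.3]
tcp_rot: [-179.9, 0.1, 11.8]
ft_force: [-0.4, 0.3, -0.4]
finger_gap: 84.8
grip_force: 0.0
[ 503.01494731 -297.09703242  232.92514592] [([280, 189, 79, 78, 4850], array([ 503. , -298.6]))]
{'dx': np.float64(186.3), 'dy': np.float64(-488.3), 'dz': np.float64(32.9), 'turn': np.float64(0.1)}
```

The second tin's lid is at (503.0,-298.6), within 1 mm of the one below. Now the last rack tin.

```bash
python3 -m handwheel '[[0.006,-0.015,0,0],[0.011,-0.029,0,0],[0.015,-0.039,0,0],[0.017,-0.045,0,0],[0.017,-0.045,0,0],[0.017,-0.045,0,0],[0.017,-0.045,0,0],[0.017,-0.045,0,0],[0.017,-0.045,0,0],[0.017,-0.044,0,0]]'
python3 -m handwheel '[[0.015,-0.04,0.01,0],[0.011,-0.028,0.02,0],[0.006,-0.015,0.025,0],[0.003,-0.008,0.025,0],[0,0,0.02,0],[0,0,0.01,0],[0,0,0,0],[0,0,0,0],[0,0,0,0]]'
python3 -c "
from h import *
L=lids(); s=r.sense(); print(s['tool_pos'],[(l[0],ray(l[1],106)) for l in L])
for px in(0,3,6): print(px,model(25,px,s['tool_pos'][2]-86,0))
print(go(585.5,219,70,11.7))"
```

```text
time: 36.45
tool_pos: [569.4, 124.8, 233.8]
tcp_rot: [-180.0, 0.1, 11.8]
ft_force: [0.9, 0.3, -0.9]
finger_gap: 85.0
grip_force: 0.0
time: 37.35
tool_pos: [587.0, 218.2, 126.3]
tcp_rot: [-180.0, -0.1, 11.8]
ft_force: [-0.4, -0.7, -0.2]
finger_gap: 84.8
grip_force: 0.0
[587.03531752 218.20216345 126.38190973] [([247, 242, 128, 99, 10030], array([582.5, 220.1]))]
0 [235.3 373.  474.1]
3 [225.8 360.5 466.4]
6 [216.2 347.9 458.7]
{'dx': np.float64(-1.3), 'dy': np.float64(-1.1), 'dz': np.float64(56.4), 'turn': np.float64(0.07)}
```

```bash
python3 -m handwheel '[[0,-0.0015,0.01,0],[0,-0.0015,0.015,0],[0,0,0.015,0],[0,0,0.01,0],[0,0,0.004,0],[0,0,0.001,0],[0,0,0,0],[0,0,0,0]]'
python3 -m handwheel '[[0,0,0,0],[0,0,0,0],[0,0,0,0],[0,0,0,0],[0,0,0,0],[0,0,0,0]]' 0.05 30
python3 -m handwheel '[[0,0,-0.003,0],[0,0,-0.005,0],[0,0,-0.007,0],[0,0,-0.007,0],[0,0,-0.007,0],[0,0,-0.007,0],[0,0,-0.007,0],[0,0,-0.005,0],[0,0,0,0],[0,0,0,0]]'
python3 -m handwheel '[[0,0,0,0],[0,0,0,0],[0,0,0,0]]'
python3 -c "
from h import *
print(r.sense()['ft_force'],wristcol(),go(475,-102,30,11.7))"
```

```text
time: 38.2
tool_pos: [586.0, 221.2, 70.4]
tcp_rot: [-180.0, -0.1, 11.8]
ft_force: [0.5, -0.2, -0.5]
finger_gap: 85.2
grip_force: 0.0
time: 38.8
tool_pos: [585.8, 221.2, 70.4]
tcp_rot: [-180.0, -0.1, 11.8]
ft_force: [-2.4, -0.9, 5.5]
finger_gap: 59.4
grip_force: 32.2
time: 39.8
tool_pos: [585.4, 221.0, 117.6]
tcp_rot: [-180.0, -0.0, 11.8]
ft_force: [-0.3, -0.2, -1.9]
finger_gap: 59.4
grip_force: 32.7
time: 40.1
tool_pos: [585.2, 221.0, 117.2]
tcp_rot: [180.0, 0.0, 11.8]
ft_force: [-0.3, 0.5, -1.3]
finger_gap: 59.3
grip_force: 32.7
[-0.33361869  0.49263899 -1.33966731] (318, np.int64(236), np.int64(399), [(120, '.'), (217, 'L'), (222, '.'), (223, 'R'), (240, '.'), (241, 'Y'), (258, 'R'), (290, '.'), (291, 'L'), (408, '.')]) {'dx': np.float64(-173.9), 'dy': np.float64(293.7), 'dz': np.float64(87.3), 'turn': np.float64(0.1)}
```

It reads about 1.5 N, the lightest. I'll right it on the bench at the same spot, then stack it.

```bash
python3 -m handwheel '[[-0.006,0.01,0,0],[-0.013,0.021,0,0],[-0.019,0.032,0,0],[-0.022,0.038,0,0],[-0.022,0.038,0,0],[-0.022,0.038,0,0],[-0.022,0.038,0,0],[-0.02,0.034,0,0],[-0.015,0.024,0.005,0],[-0.009,0.014,0.01,0]]'
python3 -m handwheel '[[-0.004,0.007,0.015,0],[0,0,0.02,0],[0,0,0.02,0],[0,0,0.015,0],[0,0,0.007,0],[0,0,0.002,0],[0,0,0,0],[0,0,0,0]]'
python3 -m handwheel '[[0,0,0.0015,0],[0,0,0.0015,0],[0,0,0.0015,0],[0,0,0,0]]'
```

```text
time: 41.15
tool_pos: [477.1, -97.4, 103.4]
tcp_rot: [179.9, -0.1, 11.7]
ft_force: [0.9, -0.5, -1.7]
finger_gap: 59.0
grip_force: 32.9
time: 41.95
tool_pos: [475.9, -102.6, 24.6]
tcp_rot: [180.0, -0.1, 11.8]
ft_force: [-0.4, 0.6, -1.4]
finger_gap: 58.8
grip_force: 32.8
time: 42.35
tool_pos: [475.0, -102.2, 18.9]
tcp_rot: [-180.0, 0.0, 11.8]
ft_force: [-0.2, -0.5, -1.6]
finger_gap: 58.8
grip_force: 32.8
```

```bash
python3 -c "
from h import *
print(r.sense()['tool_pos'])"
python3 -m handwheel '[[0,0,0.001,0],[0,0,0.001,0],[0,0,0,0]]'
```

```text
[ 475.01676573 -102.2143168    18.86629371]
time: 42.65
tool_pos: [475.5, -102.3, 17.6]
tcp_rot: [180.0, -0.0, 11.8]
ft_force: [-1.9, 1.1, 4.6]
finger_gap: 59.2
grip_force: 33.4
```

```bash
python3 -m handwheel '[[0.001,0,0.001,0],[0.001,0,0.001,0],[0.001,0,0.001,0],[0.001,0,0.001,0],[0.001,0,0.001,0],[0.001,0,0.001,0],[0,0,0,0]]'
python3 -m handwheel '[[0.001,0,0.001,0],[0.001,0,0.001,0],[0.0008,0,0.001,0],[0.0005,0,0.001,0],[0,0,0,0]]'
python3 -m handwheel '[[0,0,0.001,0],[0,0,0.001,0],[0,0,0,0]]'
python3 -c "
from h import *
print(wristcol())"
```

```text
time: 43.35
tool_pos: [483.1, -101.3, 13.0]
tcp_rot: [179.9, -0.2, 11.8]
ft_force: [-0.4, 2.8, 11.4]
finger_gap: 59.3
grip_force: 35.3
time: 43.85
tool_pos: [487.1, -100.8, 9.3]
tcp_rot: [179.9, -0.3, 11.8]
ft_force: [1.9, 3.2, 11.0]
finger_gap: 59.2
grip_force: 36.2
time: 44.15
tool_pos: [488.2, -100.7, 8.1]
tcp_rot: [179.9, -0.4, 11.8]
ft_force: [3.0, 4.7, 12.8]
finger_gap: 59.1
grip_force: 36.7
(318, np.int64(244), np.int64(392), [(120, '.'), (230, 'L'), (233, '.'), (235, 'R'), (241, '.'), (242, 'Y'), (252, '.'), (253, 'R'), (267, '.'), (268, 'L'), (407, '.')])
```

Foot to lid is 38 px; flat is about 31 px. A little more.

```bash
python3 -m handwheel '[[0,0,0.001,0],[0,0,0.001,0],[0,0,0.001,0],[0,0,0,0]]'
python3 -c "
from h import *
print(wristcol())"
```

```text
time: 44.6
tool_pos: [489.5, -100.9, 5.9]
tcp_rot: [179.8, -0.5, 11.8]
ft_force: [6.7, 3.9, 14.7]
finger_gap: 59.2
grip_force: 37.6
(317, np.int64(247), np.int64(387), [(120, '.'), (233, 'L'), (236, '.'), (237, 'R'), (242, '.'), (243, 'Y'), (251, '.'), (252, 'R'), (263, '.'), (264, 'L'), (407, '.')])
```

```bash
python3 -m handwheel '[[0,0,-0.0005,0],[0,0,-0.0005,0],[0,0,0,0]]'
python3 -m handwheel '[[0,0,0,0],[0,0,0,0],[0,0,0,0],[0,0,0,0],[0,0,0,0]]' 0.085 20
python3 -m handwheel '[[0,0,-0.01,0],[0,0,-0.02,0],[0,0,-0.03,0],[0,0,-0.03,0],[0,0,-0.03,0],[0,0,-0.03,0],[0,0,-0.02,0],[0,0,0,0],[0,0,0,0],[0,0,0,0]]'
python3 -c "
from h import *
L=lids(); print(r.sense()['tool_pos'],[(l[0],ray(l[1],46)) for l in L])"
```

```text
time: 44.95
tool_pos: [488.5, -101.2, 6.0]
tcp_rot: [179.8, -0.4, 11.8]
ft_force: [6.6, 1.0, 10.0]
finger_gap: 59.4
grip_force: 37.1
time: 45.45
tool_pos: [483.9, -100.3, 2.7]
tcp_rot: [-180.0, 0.0, 11.8]
ft_force: [-0.5, 0.2, 0.2]
finger_gap: 84.9
grip_force: 0.0
time: 46.45
tool_pos: [483.5, -100.1, 171.8]
tcp_rot: [-179.9, 0.1, 11.8]
ft_force: [-0.5, -0.3, 0.4]
finger_gap: 85.0
grip_force: 0.0
[ 483.29883094 -100.10344266  171.49882131] [([590, 0, 50, 37, 1554], array([ 659.5, -259. ])), ([129, 140, 68, 217, 5223], array([445.4,  10.9])), ([280, 184, 82, 80, 5112], array([ 488.2, -101.7])), ([579, 235, 61, 96, 4588], array([ 488. , -329.3]))]
```

```bash
python3 -m handwheel '[[0.002,0,0.015,0],[0.0025,0.001,0.03,0],[0,0,0.035,0],[0,0,0.035,0],[0,0,0.025,0],[0,0,0.013,0],[0,0,0.007,0],[0,0,0,0],[0,0,0,0]]'
python3 -m handwheel '[[0,0,0,0],[0,0,0,0],[0,0,0,0],[0,0,0,0],[0,0,0,0],[0,0,0,0]]' 0.05 30
python3 -m handwheel '[[0,0,-0.003,0],[0,0,-0.006,0],[0,0,-0.014,0],[0,0,-0.022,0],[0,0,-0.028,0],[0,0,-0.028,0],[0,0,-0.025,0],[0,0,-0.018,0],[0,0,-0.008,0],[0,0,0,0]]'
python3 -m handwheel '[[0,0,0,0],[0,0,0,0]]'
python3 -c "
from h import *
print(wristcol(), go(503.2,-298.2,125,11.7),r.sense()['ft_force'])"
```

```text
time: 47.4
tool_pos: [489.8, -100.7, 14.1]
tcp_rot: [180.0, -0.1, 11.8]
ft_force: [-1.2, 0.6, 0.9]
finger_gap: 85.2
grip_force: 0.0
time: 48.0
tool_pos: [490.0, -100.8, 14.6]
tcp_rot: [179.9, -0.1, 11.8]
ft_force: [-1.6, 0.8, 6.4]
finger_gap: 59.2
grip_force: 31.3
time: 49.0
tool_pos: [489.8, -100.7, 167.0]
tcp_rot: [179.9, -0.2, 11.8]
ft_force: [-0.9, 0.2, -1.6]
finger_gap: 58.6
grip_force: 32.8
time: 49.2
tool_pos: [488.0, -100.2, 163.6]
tcp_rot: [-179.9, 0.1, 11.8]
ft_force: [0.2, 0.2, -1.4]
finger_gap: 59.3
grip_force: 32.8
(318, np.int64(256), np.int64(381), [(120, '.'), (232, 'L'), (234, '.'), (236, 'R'), (239, '.'), (240, 'Y'), (247, '.'), (248, 'R'), (256, '.'), (257, 'L'), (407, '.')]) {'dx': np.float64(-25.7), 'dy': np.float64(196.9), 'dz': np.float64(38.7), 'turn': np.float64(0.1)} [-0.01947694  0.53528511 -1.76831947]
```

```bash
python3 -m handwheel '[[-0.001,0.008,0,0],[-0.0025,0.02,0,0],[-0.004,0.03,0,0],[-0.0045,0.035,0,0],[-0.0045,0.035,0,0],[-0.004,0.03,0,0],[-0.0025,0.02,0,0],[-0.001,0.012,0,0],[-0.0005,0.0065,0,0],[0,0,0,0]]'
python3 -m handwheel '[[0,0,0,0],[0,0,0.008,0],[0,0,0.012,0],[0,0,0.01,0],[0,0,0.006,0],[0,0,0.003,0],[0,0,0,0],[0,0,0,0]]'
python3 -c "
from h import *
print(go(504.3,-297.7,114.5,11.7),r.sense()['ft_force'])"
```

```text
time: 50.25
tool_pos: [505.0, -298.1, 164.7]
tcp_rot: [-180.0, 0.0, 11.8]
ft_force: [-0.3, -0.1, -1.5]
finger_gap: 58.7
grip_force: 32.9
time: 51.05
tool_pos: [505.3, -298.0, 126.4]
tcp_rot: [180.0, -0.0, 11.8]
ft_force: [0.6, -0.7, -0.9]
finger_gap: 59.0
grip_force: 32.9
{'dx': np.float64(-0.9), 'dy': np.float64(-0.5), 'dz': np.float64(11.9), 'turn': np.float64(0.1)} [ 0.64534636 -0.74418671 -0.93319323]
```

```bash
python3 -m handwheel '[[-0.0008,0,0.003,0],[0,0,0.003,0],[0,0,0.002,0],[0,0,0.001,0],[0,0,0,0],[0,0,0,0]]'
python3 -m handwheel '[[0,0,0.001,0],[0,0,0.0005,0],[0,0,0,0]]'
python3 -m handwheel '[[0,0,0.0005,0],[0,0,0.0005,0],[0,0,0,0]]'
```

```text
time: 51.65
tool_pos: [504.4, -298.0, 117.1]
tcp_rot: [180.0, -0.0, 11.8]
ft_force: [0.4, 0.4, -1.3]
finger_gap: 59.0
grip_force: 32.9
time: 51.95
tool_pos: [504.3, -297.9, 115.5]
tcp_rot: [-180.0, 0.0, 11.8]
ft_force: [-1.4, 0.6, -2.5]
finger_gap: 59.2
grip_force: 32.9
time: 52.25
tool_pos: [504.4, -298.0, 114.7]
tcp_rot: [180.0, -0.0, 11.8]
ft_force: [-0.3, 0.3, -1.4]
finger_gap: 59.2
grip_force: 33.0
```

```bash
python3 -m handwheel '[[0,0,0.0007,0],[0,0,0,0]]'
python3 -m handwheel '[[0,0,0.0007,0],[0,0,0,0]]'
```

```text
time: 52.45
tool_pos: [504.5, -298.1, 114.7]
tcp_rot: [180.0, -0.0, 11.8]
ft_force: [-2.6, 0.6, 5.0]
finger_gap: 59.4
grip_force: 33.3
time: 52.65
tool_pos: [504.7, -298.1, 114.7]
tcp_rot: [180.0, -0.0, 11.8]
ft_force: [-4.5, 2.7, 10.4]
finger_gap: 59.0
grip_force: 33.8
```

Seated, with the force rising stiffly at 10 N. Release and rise.

```bash
python3 -m handwheel '[[0,0,-0.0007,0],[0,0,0,0]]'
python3 -m handwheel '[[0,0,0,0],[0,0,0,0],[0,0,0,0],[0,0,0,0],[0,0,0,0]]' 0.085 20
python3 -m handwheel '[[0,0,-0.01,0],[0,0,-0.02,0],[0,0,-0.03,0],[0,0,-0.03,0],[0,0,-0.03,0],[0,0,-0.03,0],[0,0,-0.02,0],[0,0,0,0],[0,0,0,0],[0,0,0,0]]'
python3 - <<'E'
from h import *
L=lids(); print(r.sense()['tool_pos'],[(l[0],ray(l[1],146)) for l in L])
cv2.imwrite("pics/end.png",r.snapshot("side")[:,:,::-1]); i=cv2.imread("pics/end.png")
# silhouette check of the stack in the side view: red columns per row, versus an upright cylinder
hsv=cv2.cvtColor(i,cv2.COLOR_BGR2HSV).astype(int); red=((hsv[...,0]<8)|(hsv[...,0]>172))&(hsv[...,1]>150)
w=np.zeros_like(red); q=proj("side",[503.3,-297.5,80])[0]; a,b=int(q[0]),int(q[1]); red[:,:a-60]=0; red[:,a+60:]=0; red[:b-90]=0; red[b+120:]=0
for y in np.where(red.sum(1)>20)[0][::4]:
    x=np.where(red[y])[0]; print(y,x.min(),x.max(),(x.min()+x.max())/2,end=" | ")
print([proj("side",[503.3,-297.5,z])[0].round(1) for z in(8,54,100,146)])
E
```

```text
time: 52.85
tool_pos: [504.7, -298.2, 114.7]
tcp_rot: [180.0, -0.0, 11.8]
ft_force: [-2.6, 0.8, 6.8]
finger_gap: 59.0
grip_force: 33.4
time: 53.35
tool_pos: [504.3, -298.0, 113.7]
tcp_rot: [-180.0, 0.0, 11.8]
ft_force: [-0.0, 0.2, 0.7]
finger_gap: 85.0
grip_force: 0.0
time: 54.35
tool_pos: [503.8, -297.6, 282.5]
tcp_rot: [-179.9, 0.1, 11.8]
ft_force: [-0.6, -0.2, 0.3]
finger_gap: 85.0
grip_force: 0.0
[ 503.7168102  -297.57559768  282.25504401] [([322, 0, 74, 43, 2358], array([ 647.8, -295.9])), ([0, 120, 43, 149, 2816], array([482.4, -73.9])), ([280, 182, 79, 87, 4924], array([ 504.9, -298.8])), ([61, 438, 65, 42, 1876], array([ 244.6, -139.3]))]
356 297 328 312.5 | 360 302 332 317.0 | 380 300 327 313.5 | 391 304 333 318.5 | 403 304 332 318.0 | [array([316.4, 398.9]), array([315.4, 378.9]), array([314.3, 357.3]), array([313.2, 333.9])]
```

```bash
python3 -c "
from h import *
i=r.snapshot('wrist')[:,:,::-1].copy(); hsv=cv2.cvtColor(i,cv2.COLOR_BGR2HSV); m=((hsv[...,1]<60)&(hsv[...,2]>60)).astype(np.uint8)
m=cv2.morphologyEx(m,cv2.MORPH_OPEN,np.ones((15,15))); k,l,st,ce=cv2.connectedComponentsWithStats(m); q=l[225,320]; b=st[q]; print(b,ray(b[:2]+b[2:4]/2,146),r.sense()['tool_pos'])
e=cv2.imread('pics/end.png'); s0=cv2.imread('pics/side0.png'); d=cv2.absdiff(e,s0).max(2)
for n,(x,y) in dict(jar=(383,290),spray=(428,320),purple=(327,308)).items(): print(n,d[y-20:y+20,x-15:x+15].mean().round(1))"
```

```text
[ 282  190   76   78 4752] [ 502.3 -299.8] [ 503.79946697 -297.61112274  282.40416699]
jar 13.2
spray 16.5
purple 19.3
```

The top lid is round (76x78 px) at about (502,-300), in line with the tins below.

```bash
python3 -c "
from bench import r
print(r.hand_in())"
```

```text
the job is handed in; nothing more can be done
None
```

I packed the three tins in the blue tote as one upright stack — heaviest (about 0.72 kg) at the bottom, then 0.43 kg, then about 0.15 kg — roughly 2–3 mm off centre at most by the wrist camera, and handed in at about 54 s; the arm never went near the spray can, jar or wrench, and the verdict was not reported back to me.

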